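# Load the calibration hanger with slotted masses

### The arm

A 6-joint arm with a two-finger parallel gripper is mounted at the origin on the work surface. World frame = base frame: x ahead of the robot, y to its left, z up, the work surface at z = 0. Lengths are in mm, angles in degrees, forces in N, time in s.
With the tool pointing down it reaches from about 250 to 725 mm from the base axis. Payload 4 kg.
Tool frame: the origin (TCP) lies at the very end of the fingers, on their centre line; the grasp point (between the pads) lies 19 mm behind it; x points along the fingers, z is the direction in which the jaws open and shut, and the axes are right-handed (so a half turn about x gives the same grasp; the last joint's range is limited). The gripper opens to 85 mm and grips with 20 to 120 N. Pads are 22 mm wide; open, the fingers measure 114 mm over their backs; the gripper's body (76 mm by 85 mm) begins 54 mm behind the grasp point. The pads swing forward as they close: fully open they stand 13 mm farther back than shut.
Start: joints at [-75.573, 13.785, 0.286, 76.501, 0, 90], TCP at [124.572, -484.233, 193.706] pointing down, gripper open.
Joint ranges: [-155.79, 155.79], [-60.16, 107.12], [-62.33, 73.08], [-114, 123.19], [-81.49, 82.49], [-180, 180]. Speed limits (degrees/s): [159.86, 159.86, 180, 180, 180, 180].

### API

Orientations are given as [roll, pitch, yaw] about the fixed x, y, z axes, in that order (R = Rz(yaw) Ry(pitch) Rx(roll)).
In Python, from rig import goto, move_straight, goto_joints, set_gripper, sleep, ik, state, get_image, camera_info, Unreachable, hand_in, recognise, place_of gives the robot as it stands. Calls block until the motion is done:
- goto(position, orientation): joint-space move of the TCP to a pose.
- move_straight(position, feed=150, ori=None, f_stop=None): straight line of the TCP; ori=None keeps the orientation; feed is the mean speed in mm/s. With f_stop (N) it stops when the force on the tool has changed by that much, and returns True; else False.
- goto_joints(angles): joint-space move.
- set_gripper(opening, grasp_force=None): opening from 0.0 (shut) to 1.0 (fully open); grasp_force is the grip in N (None keeps the last); returns when the fingers have stopped.
- sleep(seconds).
- ik(position, orientation): joint angles nearest the present ones, or None.
- state(): the state.
- get_image(name): name is "side" or "top"; returns the picture (400x640x3 uint8, red, green, blue); there is no depth.
- camera_info(name): a dict with "camera_matrix" (3x3 intrinsics, pixels), "k1" (the pictures are not rectified: a ray, as slopes to the right and down, at radius r is drawn at 1 + k1 r^2 times it, then the intrinsics apply), "R" (3x3) and "t" (3): a world point X has camera coordinates R X + t. Camera axes: x right, y down, z forward; pixel columns grow to the right and rows downward; lengths in mm; the calibration is good to about 2 mm. A picture is of the moment at which its call begins. camera_info takes no time and is no camera call.
A pose or a line that the arm cannot do raises Unreachable and nothing moves.
- hand_in(): hands the job in, once; it reports no verdict.
Trained networks look in the newest picture that a camera, given by its name, has taken for a name from the list of things; names that differ only in an ending like _2 or _b are one class to them, and where a whole thing is asked for, a point or a joint stands for the part that bears it (a point fixed in the world has none). Each returns a list of dicts, best first, with "conf" (0 to 1); they miss things now and then, are a little off and sometimes report something else, mostly with a low value. They report only what shows in the picture. A call takes as long as a camera call. They do not tell look-alikes from the thing itself.
- recognise(camera, name): "at" ([column, row] in pixels, amid what is visible of it).
- place_of(camera, name): "at" ([column, row] in pixels: a listed point, or the origin of a listed thing).
The state is a dict: "time": time; "joints": joint angles; "joint_velocities": joint speeds; "tau": joint torques, N m; "ee_pos": TCP position; "ee_rot": TCP orientation; "wrist_force": force on the tool from outside, world axes, zero at the start; "wrist_torque": the same for the moment, N m; "gripper_width": opening from 0.0 (shut) to 1.0 (fully open).
Only numpy, scipy, OpenCV 4.12 (cv2) and the standard library are available. Lean on these libraries where they do the work, as an engineer would, in place of code of your own. Each camera call takes 0.05 s, during which the arm holds its last target. There are 200 camera calls.

### The job

Get the load cell's calibration load ready: first walk the heavy catch block along the bench into the bay of the frame, under the hanger, until it is fully home against the crossbar, always flat on the bench. Then hang every slotted mass on the bench flat on the hanger, the rod right in the bottom of its slot, with the slots of neighbouring masses turned at least a sixth of a turn (60 degrees) apart so that none can slide off, and finally press the indicator's key fully down and let it go. Leave the other glassware and bottles where they are, and if anything gets knocked out of place, put it right before you finish.

Things in the scene. Friction and masses are not known exactly. Their poses are not given: they have to be found in the camera images.
- frame: Fixed calibration frame (sizes in mm; place and turn vary). Origin on the bench below the hanger rod; +x points away from its open side, which faces the robot; z up. Two low feet (20 high, 24 wide) run along x at y = +-73 from x = -15 to 60, leaving a bay 122 wide. Two columns (16 diameter) at x = 60, y = +-73 carry a crosshead 270 to 304 high.
- crossbar (a point): Middle of the near face, at the top edge, of the low crossbar (20 high) that closes the bay at its far end: 45 beyond the rod along the frame's x.
- plate (a point): Centre of the upper face of the hanger's round plate (60 diameter, 6 thick), 58 above the bench. The rigid rod (10 diameter) rises from here to a load cell (26 diameter, 247 to 275 high) under the arm, 26 wide, that reaches forward from the crosshead and ends 17 nearer the robot than the rod.
- block_mid (a point): Heavy catch block, white with a grey pad on top: 150 (x) by 100 (y) by 40 high, 0.7 to 1.1 kg, loose and flat on the bench at the mouth of the bay; too wide to grip, it is walked by pushing the corners of its near end in turn. The point is its centre, 20 up. Home: front (+x) end against the crossbar, so its centre is 30 nearer the robot than the rod along the frame's x.
- indicator: Fixed white weighing indicator, 120 (x) by 150 (y) by 40 high, with a dark display on its far half and one round grey key on its near half. Origin at the middle of its underside.
- key_top (a point): Middle of the top of the round grey key (28 diameter) on the indicator, 58 above the bench when up; pressed straight down.
- key (a joint): Key travel in m: 0 up, 0.006 fully down; it springs back and takes about 5 N.
- reagent_c (a point): Bystander: amber reagent bottle, 64 diameter, 150 high; the point is its centre, 75 up.
- jar_c (a point): Bystander: white plastic jar, 70 diameter, 90 high; the point is its centre, 45 up.
- beaker_c (a point): Bystander: glass beaker, 72 diameter, 95 high; the point is its centre, 47 up.
- disc1_mid (a point): Slotted mass (all alike; 3 or 4 present, absent ones None), 0.2 to 0.3 kg: metal disc 72 diameter, 12 thick, slot 16 wide from 8 behind its centre out through the rim at +x. Opposite the slot a lug 14 wide, 12 thick runs to x = -85 and carries a grip post. The point is the disc's centre, 6 above its underside; x points out along the slot, z up. Starts flat on the bench, post up.
- disc1_post (a point): Middle of the upright grip post of disc1: 75 behind the disc's centre (-x), 20 above its underside; the post is 20 long (x) by 12 wide (y), its top 40 above the underside; same axes as the disc.
- disc1_mouth (a point): Outer end of the slot of disc1, at the rim: 36 from the disc's centre along +x.
- disc2_mid (a point): Slotted mass (all alike; 3 or 4 present, absent ones None), 0.2 to 0.3 kg: metal disc 72 diameter, 12 thick, slot 16 wide from 8 behind its centre out through the rim at +x. Opposite the slot a lug 14 wide, 12 thick runs to x = -85 and carries a grip post. The point is the disc's centre, 6 above its underside; x points out along the slot, z up. Starts flat on the bench, post up.
- disc2_post (a point): Middle of the upright grip post of disc2: 75 behind the disc's centre (-x), 20 above its underside; the post is 20 long (x) by 12 wide (y), its top 40 above the underside; same axes as the disc.
- disc2_mouth (a point): Outer end of the slot of disc2, at the rim: 36 from the disc's centre along +x.
- disc3_mid (a point): Slotted mass (all alike; 3 or 4 present, absent ones None), 0.2 to 0.3 kg: metal disc 72 diameter, 12 thick, slot 16 wide from 8 behind its centre out through the rim at +x. Opposite the slot a lug 14 wide, 12 thick runs to x = -85 and carries a grip post. The point is the disc's centre, 6 above its underside; x points out along the slot, z up. Starts flat on the bench, post up.
- disc3_post (a point): Middle of the upright grip post of disc3: 75 behind the disc's centre (-x), 20 above its underside; the post is 20 long (x) by 12 wide (y), its top 40 above the underside; same axes as the disc.
- disc3_mouth (a point): Outer end of the slot of disc3, at the rim: 36 from the disc's centre along +x.
- disc4_mid (a point): Slotted mass (all alike; 3 or 4 present, absent ones None), 0.2 to 0.3 kg: metal disc 72 diameter, 12 thick, slot 16 wide from 8 behind its centre out through the rim at +x. Opposite the slot a lug 14 wide, 12 thick runs to x = -85 and carries a grip post. The point is the disc's centre, 6 above its underside; x points out along the slot, z up. Starts flat on the bench, post up.
- disc4_post (a point): Middle of the upright grip post of disc4: 75 behind the disc's centre (-x), 20 above its underside; the post is 20 long (x) by 12 wide (y), its top 40 above the underside; same axes as the disc.
- disc4_mouth (a point): Outer end of the slot of disc4, at the rim: 36 from the disc's centre along +x.
There are look-alikes about, which are no part of the job. What is shaped like the part that bears block_mid but pink or red is not meant.

How it is judged:
By the outcome, as a careful person would: the job done as asked, in the order asked, and still so for the second after the job is handed in, with the robot touching nothing.
Of disc1, disc2, disc3, disc4 only 3 to 4 are there at a start; the rules pass over those that are not, and their reading is None.
At some moment in a run one of block may be knocked a few centimetres aside while the robot is not near it.
It also fails if it takes over 210 s, if anything falls off the work surface, if the arm or the gripper's body presses on something with over 40 N, if the wrist force passes 120 N, or if a joint passes its speed limit or range.

## Working session

There is one attempt and no reset: what is moved stays moved. The work goes in short steps, each a Python script; the robot and the scene stay as the last script left them, time stands still between calls to the robot, and variables do not carry over. Pictures are saved under pics/ and viewed, about 12 in all and at most 16, crops included, and the job is handed in when it is done.

```bash
ls; mkdir -p pics; cat > h.py <<'E'
import numpy as np, cv2
from rig import *
def pix2world(cam,px,z):
    c=camera_info(cam);K=np.array(c["camera_matrix"],float);R=np.array(c["R"]);t=np.array(c["t"])
    p=cv2.undistortPoints(np.array([[px]],float),K,np.array([c["k1"],0,0,0,0],float)
        ,None,None,)[0,0]
    d=R.T@np.array([p[0],p[1],1]);o=-R.T@t
    return o+d*(z-o[2])/d[2]
def w2pix(cam,X):
    c=camera_info(cam);K=np.array(c["camera_matrix"],float)
    r=cv2.Rodrigues(np.array(c["R"],float))[0]
    return cv2.projectPoints(np.array([X],float),r,np.array(c["t"],float),K,np.array([c["k1"],0,0,0,0],float))[0][0,0]
def snap(cam,name):
    im=get_image(cam);cv2.imwrite(f"pics/{name}.png",cv2.cvtColor(im,cv2.COLOR_RGB2BGR));return im
E
python3 - <<'E'
from h import *
snap("top","t0");snap("side","s0")
Z=dict(frame=0,crossbar=20,plate=58,block_mid=20,indicator=0,key_top=58,reagent_c=75,jar_c=45,beaker_c=47,disc1_mid=6,disc1_post=20,disc1_mouth=6)
for cam in("top","side"):
  c=camera_info(cam);print(cam,-np.array(c["R"]).T@np.array(c["t"]),c["k1"])
  for n,z in Z.items():
    print(n,[(np.round(d["at"]).tolist(),round(d["conf"],2),pix2world(cam,d["at"],z)[:2].round(1).tolist()) for d in place_of(cam,n)])
print(state())
E
```

```text
pics
top [ 266.9088002    42.63375777 1158.39962496] 0.029363733943900815
frame [([333.0, 164.0], 0.71, [653.5, -19.8]), ([171.0, 219.0], 0.69, [510.0, 506.1]), ([410.0, 219.0], 0.52, [453.6, -248.8])]
crossbar [([335.0, 148.0], 0.84, [701.8, -30.1])]
plate [([335.0, 159.0], 0.63, [651.1, -23.4]), ([264.0, 130.0], 0.49, [763.6, 194.2])]
block_mid [([337.0, 211.0], 0.88, [490.7, -17.5]), ([261.0, 290.0], 0.85, [268.1, 228.6]), ([446.0, 129.0], 0.8, [739.1, -401.5]), ([451.0, 290.0], 0.67, [224.8, -337.5])]
indicator [([472.0, 210.0], 0.65, [467.8, -449.4])]
key_top [([472.0, 211.0], 0.55, [454.2, -426.0]), ([238.0, 181.0], 0.53, [601.9, 280.4]), ([337.0, 212.0], 0.43, [481.1, -15.0])]
reagent_c [([262.0, 132.0], 0.65, [751.3, 198.3]), ([401.0, 239.0], 0.24, [384.0, -197.9])]
jar_c [([380.0, 127.0], 0.73, [754.0, -180.4])]
beaker_c [([174.0, 221.0], 0.66, [492.0, 477.9])]
disc1_mid [([247.0, 224.0], 0.63, [473.5, 267.3]), ([414.0, 209.0], 0.62, [482.8, -266.2]), ([244.0, 168.0], 0.56, [661.5, 272.0])]
disc1_post [([263.0, 241.0], 0.82, [414.6, 218.2])]
disc1_mouth [([237.0, 216.0], 0.6
[... 1021 characters left out ...]
276.0], 0.52, [473.8, 262.1])]
{'time': 1.3, 'joints': array([-7.55747558e+01,  1.37847030e+01,  2.85522581e-01,  7.65033814e+01,
        7.39853014e-04,  9.00018932e+01]), 'joint_velocities': array([ 0.07041679,  0.03969833, -0.01260474, -0.03232222,  0.04167897,
       -0.01676278]), 'tau': array([ 8.90819447e-04, -3.72216368e+01,  2.52691662e+01,  1.28915504e-03,
        1.26320847e-04,  9.76548762e-07]), 'ee_pos': array([ 124.55639693, -484.21163741,  193.70585397]), 'ee_rot': array([163.89317579,  89.99733349,  88.31652686]), 'wrist_force': array([ 0.6441013 ,  0.02262072, -0.36997181]), 'wrist_torque': array([-0.0076008 ,  0.00380342, -0.0315092 ]), 'gripper_width': 0.9984574672302573}
```

```bash
python3 -c "
import cv2,numpy as np
a=cv2.imread('pics/t0.png');b=cv2.imread('pics/s0.png')
cv2.imwrite('pics/ts0.png',np.vstack([a,b])[:,:]) ; print(a.shape)"
```

```text
(400, 640, 3)
```

View pics/t0.png

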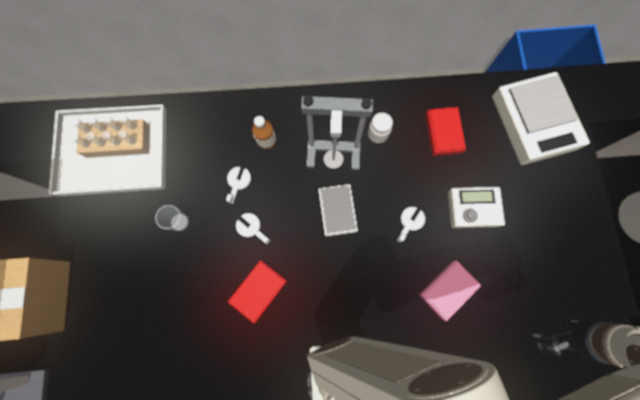

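View pics/s0.png

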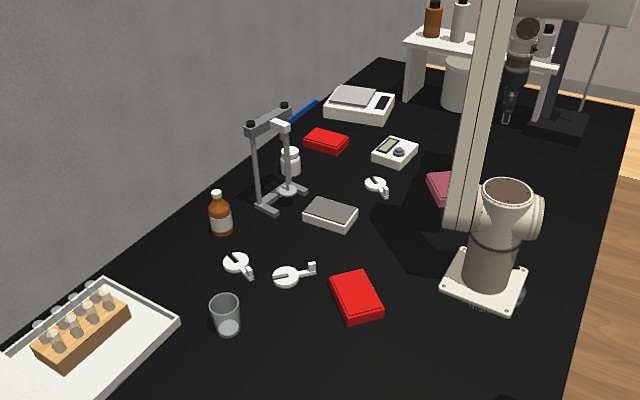

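```bash
cat > fit.py <<'E'
from h import *
from scipy.optimize import minimize
def box(x0,x1,y0,y1,z0,z1): return np.array([[x,y,z] for x in(x0,x1) for y in(y0,y1) for z in(z0,z1)],float)
def cyl(x,y,r,z0,z1):
    a=np.linspace(0,2*np.pi,32,endpoint=False)
    return np.array([[x+r*np.cos(t),y+r*np.sin(t),z] for t in a for z in(z0,z1)])
def discparts(z=0):
    a=np.linspace(np.arcsin(8/36),np.pi,14);xs,ys=36*np.cos(a),36*np.sin(a)
    P=[]
    for s in(1,-1):   # convex pieces around the slot
        ok=xs>=-8
        pts=[(x,s*y) for x,y in zip(xs[ok],ys[ok])]+[(-8,s*8),(-8,s*35)]
        P.append(np.array([[x,y,zz] for x,y in pts for zz in(z,z+12)]))
    pts=[(x,s*y) for x,y in zip(xs[~ok],ys[~ok]) for s in(1,-1)]+[(-8,35),(-8,-35)]
    P.append(np.array([[x,y,zz] for x,y in pts for zz in(z,z+12)]))
    return P+[box(-85,-30,-7,7,z,z+12),box(-85,-65,-6,6,z,z+40)]
PARTS=dict(disc=discparts(),block=[box(-75,75,-50,50,0,40)],
 frame=[box(-15,60,s*73-12,s*73+12,0,20) for s in(1,-1)]+[cyl(60,s*73,8,0,304) for s in(1,-1)]
  +[box(52,68,-81,81,270,304),box(45,65,-73,73,0,20),cyl(0,0,30,52,58),cyl(0,0,5,58,250),cyl(0,0,13,247,275),box(-17,52,-13,13,275,300)])
S=4
def render(cam,parts,p,roi,dz=0):
    x,y,th=p;c,s=np.cos(th),np.sin(th);x0,y0,x1,y1=roi
    m=np.zeros(((y1-y0)*S,(x1-x0)*S),np.uint8)
    ci=camera_info(cam);K=np.array(ci["camera_matrix"],float);r=cv2.Rodrigues(np.array(ci["R"],float))[0]
    for P in parts:
        W=np.c_[x+c*P[:,0]-s*P[:,1],y+s*P[:,0]+c*P[:,1],P[:,2]+dz]
        q=cv2.projectPoints(W,r,np.array(ci["t"],float),K,np.array([ci["k1"],0,0,0,0.]))[0][:,0]
        h=cv2.convexHull(((q-[x0,y0]+.5)*S).astype(np.float32))
        cv2.fillConvexPoly(m,np.round(h*16).astype(np.int32),255,cv2.LINE_8,4)
    return cv2.resize(m,(x1-x0,y1-y0),interpolation=cv2.INTER_AREA)/255.
def fit(imgs,kind,p0,thr=None,pad=12,dz=0):
    """p0=(x,y,deg); returns pose, residual"""
    p0=np.array([p0[0],p0[1],np.radians(p0[2])]);data=[]
    for cam,im in imgs.items():
        full=render(cam,PARTS[kind],p0,(0,0,640,400),dz);ys,xs=np.nonzero(full>.5)
        roi=(max(xs.min()-pad,0),max(ys.min()-pad,0),min(xs.max()+pad,640),min(ys.max()+pad,400))
        g=im[roi[1]:roi[3],roi[0]:roi[2]].max(2).astype(float)
        w=cv2.dilate(full[roi[1]:roi[3],roi[0]:roi[2]],np.ones((2*pad-1,)*2))>.5
        t=thr or cv2.threshold(g.astype(np.uint8),0,255,cv2.THRESH_OTSU)[0]
        data.append((cam,roi,np.clip((g-t)/25+.5,0,1),w))
    def f(q):
        return sum((((render(c,PARTS[kind],(q[0],q[1],q[2]),roi,dz)-g)**2)*w).sum() for c,roi,g,w in data)
    best=None
    for d in(0,.25,-.25):
        r=minimize(f,p0,method="Nelder-Mead",options=dict(initial_simplex=p0+np.array([[0,0,d],[8,0,d],[0,8,d],[3,3,d+.12]]),xatol=.02,fatol=.02,maxiter=250))
        if best is None or r.fun<best.fun: best=r
    n=sum(render(c,PARTS[kind],best.x,roi,dz).sum() for c,roi,g,w in data)
    return np.array([best.x[0],best.x[1],np.degrees(best.x[2])]).round(2),round(best.fun/n,3)
E
cat > m0.py <<'E'
from fit import *
I={c:cv2.cvtColor(cv2.imread(f"pics/{c[0]}0.png"),cv2.COLOR_BGR2RGB) for c in("top","side")}
for k,p in [("frame",(653,-20,-12)),("block",(487,-18,5)),("disc",(471,268,135)),("disc",(661,272,25)),("disc",(483,-266,25))]:
    if k=="disc" and p[1]!=268:
        pass
    for cams in(("top",),("side",),("top","side")):
        print(k,cams,fit({c:I[c] for c in cams},k,p))
E
cat > m1.py <<'E'
from fit import *
for n in ("disc1_post","disc1_mouth","disc1_mid"):
  for c in ("side","top"):
    get_image(c)
    print(c,n,[(np.round(d["at"]).tolist(),round(d["conf"],2)) for d in place_of(c,n)])
E
time python3 m0.py
python3 -c "
import cv2
a=cv2.imread('pics/s0.png')[90:320,200:430]
cv2.imwrite('pics/c1.png',cv2.resize(a,None,fx=2.6,fy=2.6,interpolation=cv2.INTER_CUBIC))"
```

```text
frame ('top',) (array([660.38, -18.76,  -7.18]), np.float64(0.361))
frame ('side',) (array([661.86, -31.18, -12.34]), np.float64(1.095))
frame ('top', 'side') (array([659.02, -19.84,  -8.69]), np.float64(0.773))
block ('top',) (array([495.82, -18.76,   3.89]), np.float64(0.02))
block ('side',) (array([494.73, -21.35,   3.95]), np.float64(0.098))
block ('top', 'side') (array([495.52, -19.3 ,   3.94]), np.float64(0.061))
disc ('top',) (array([471.2 , 266.48, 127.27]), np.float64(0.535))Traceback (most recent call last):
  File "m0.py", line 7, in <module>
    print(k,cams,fit({c:I[c] for c in cams},k,p))
                 ~~~^^^^^^^^^^^^^^^^^^^^^^^^^^^^
  File "fit.py", line 45, in fit
    r=minimize(f,p0,method="Nelder-Mead",options=dict(initial_simplex=p0+np.array([[0,0,d],[8,0,d],[0,8,d],[3,3,d+.12]]),xatol=.02,fatol=.02,maxiter=250))
    res = _minimize_neldermead(fun, x0, args, callback, bounds=bounds,
                               **options)
    fsim[j] = func(sim[j])
              ~~~~^^^^^^^^
    fx = function(np.copy(x), *(wrapper_args + args))
  File "fit.py", line 42, in f
    return sum((((render(c,PARTS[kind],(q[0],q[1],q[2]),roi,dz)-g)**2)*w).sum() for c,roi,g,w in data)
  File "fit.py", line 42, in <genexpr>
    return sum((((render(c,PARTS[kind],(q[0],q[1],q[2]),roi,dz)-g)**2)*w).sum() for c,roi,g,w in data)
                  ~~~~~~^^^^^^^^^^^^^^^^^^^^^^^^^^^^^^^^^^^^^^^
  File "fit.py", line 24, in render
    ci=camera_info(cam);K=np.array(ci["camera_matrix"],float);r=cv2.Rodrigues(np.array(ci["R"],float))[0]
ValueError: time passes only in moves, steps and waits

real	0m13.406s
user	0m9.262s
sys	0m0.847s
```

View pics/c1.png

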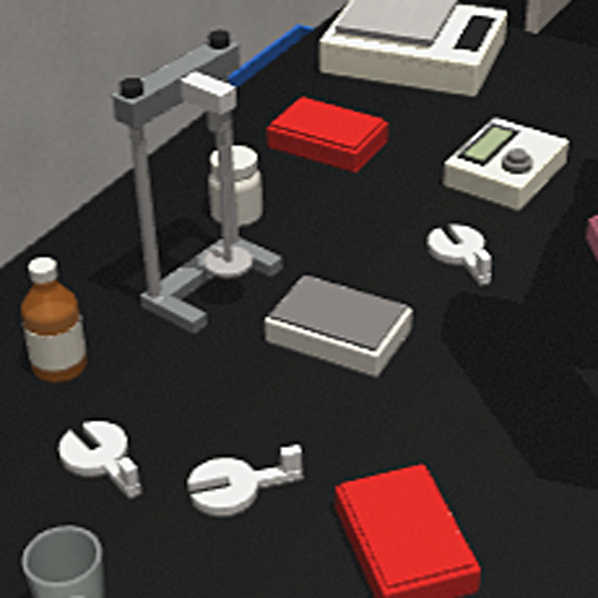

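```bash
python3 - <<'E'
s=open('h.py').read()
s=s.replace("from rig import *","from rig import *\nimport rig,functools\ncamera_info=functools.lru_cache(None)(rig.camera_info)")
open('h.py','w').write(s)
s=open('fit.py').read()
s=s.replace('S=4\n','''F=PARTS["frame"];PARTS["framelow"]=F[:2]+[cyl(60,s*73,8,0,90) for s in(1,-1)]+F[5:7]+[cyl(0,0,5,58,90)]
S=4\n''')
s=s.replace("from h import *","from h import *\nfrom h import camera_info")
open('fit.py','w').write(s)
E
cat > m0.py <<'E'
from fit import *
I={c:cv2.cvtColor(cv2.imread(f"pics/{c[0]}0.png"),cv2.COLOR_BGR2RGB) for c in("top","side")}
for k,p,kw in [("frame",(655,-19,-10),dict(thr=60,pad=7)),("framelow",(655,-19,-10),dict(thr=60,pad=7)),("block",(487,-18,5),{}),("disc",(471,268,43),{}),("disc",(661,272,-25),{}),("disc",(483,-266,-25),{})]:
    for cams in(("top",),("side",),("top","side")):
        if k=="frame" and "side" in cams: continue
        print(k,cams,*fit({c:I[c] for c in cams},k,p,**kw))
from rig import ik
vis=I["side"].copy()
for k,p in(("framelow",(655,-19,-10)),):
    q=fit({"side":I["side"]},k,p,thr=60,pad=7)[0]
    m=render("side",PARTS["framelow"],(q[0],q[1],np.radians(q[2])),(0,0,640,400))
    e=cv2.Canny((m*255).astype(np.uint8),50,150)>0; vis[e]=(255,0,0)
vt=I["top"].copy();q=fit({"top":I["top"]},"frame",(655,-19,-10),thr=60,pad=7)[0]
m=render("top",PARTS["frame"],(q[0],q[1],np.radians(q[2])),(0,0,640,400));vt[cv2.Canny((m*255).astype(np.uint8),50,150)>0]=(255,0,0)
a=np.hstack([cv2.resize(vis[90:220,220:320],(400,520),interpolation=0),cv2.resize(vt[85:215,290:390],(400,520),interpolation=0)])
cv2.imwrite("pics/o1.png",a[:,:,::-1])
E
time python3 m0.py
```

```text
frame ('top',) [657.39 -20.14  -5.8 ] 0.402
framelow ('top',) [657.27 -17.35  -6.8 ] 0.39
framelow ('side',) [656.41 -22.56  -7.98] 0.406
framelow ('top', 'side') [656.34 -21.01  -6.49] 0.41
block ('top',) [495.82 -18.76   3.89] 0.02
block ('side',) [494.73 -21.35   3.95] 0.098
block ('top', 'side') [495.52 -19.3    3.94] 0.061
disc ('top',) [472.26 267.01  46.22] 0.086
disc ('side',) [471.69 262.71  46.1 ] 0.051
disc ('top', 'side') [471.83 264.07  45.73] 0.089
disc ('top',) [628.85 291.11 -20.51] 0.059
disc ('side',) [627.97 286.14 -20.65] 0.097
disc ('top', 'side') [628.49 288.41 -21.53] 0.142
disc ('top',) [ 454.03 -256.1   -36.79] 0.089
disc ('side',) [ 453.6  -261.45  -37.89] 0.17
disc ('top', 'side') [ 454.   -258.15  -37.35] 0.151
real	0m10.542s
user	0m10.048s
sys	0m0.261s
```

View pics/o1.png

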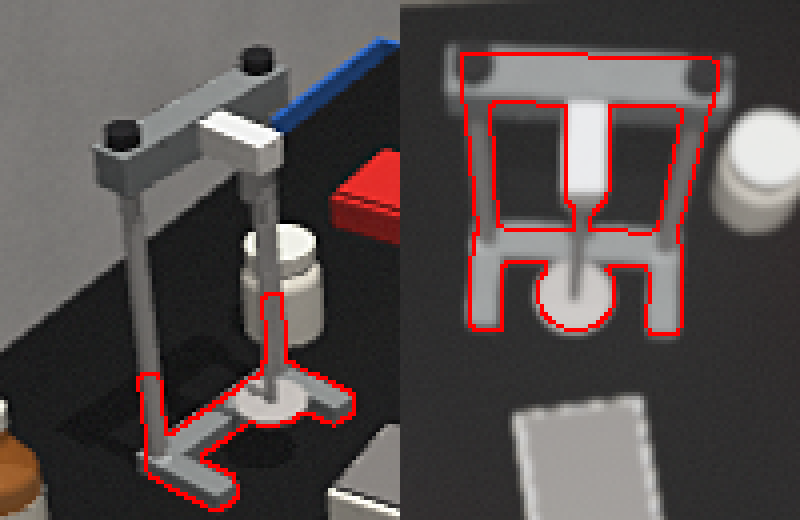

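```bash
cat > push.py <<'E'
from fit import *
FR=np.array([656.8,-20.,-6.9])
def rot(d): a=np.radians(d);return np.array([[np.cos(a),-np.sin(a)],[np.sin(a),np.cos(a)]])
def fpt(x,y,F=FR): return F[:2]+rot(F[2])@[x,y]
def pusher(c,yaw,gap=0): return np.array(c)-rot(yaw)@[75+11+gap,0]
def yawori(y):  # jaws along direction y (deg), choose half-turn nearest 90
    y=(y)%180; return [0,90,y]
def look(p,tag=None):
    I={c:get_image(c) for c in("top","side")}
    r=[fit({c:I[c]},"block",p) for c in I]
    print("block",*r); return (r[0][0]+r[1][0])/2
def push(c0,y0,c1,y1,z=5,n=3,feed=60,off=0):
    """two-finger push of the near face from block pose 0 to 1"""
    a=pusher(c0,y0,25);goto([*a,140],yawori(y0+90));move_straight([*a,z],feed=200)
    hit=False
    for s in np.linspace(0,1,n+1):
        c=np.array(c0)*(1-s)+np.array(c1)*s;y=y0*(1-s)+y1*s
        hit=move_straight([*pusher(c,y),z],feed=feed,ori=yawori(y+90),f_stop=30)
        if hit: print("stopped at",s);break
    st=state();print("F",st["wrist_force"].round(1),st["ee_pos"].round(1),st["time"])
    y=y0*(1-s)+y1*s;b=st["ee_pos"][:2]-rot(y)@[30,0]
    move_straight([*b,z],feed=150);move_straight([*b,180],feed=250)
E
python3 - <<'E'
from push import *
set_gripper(0.9)
h=fpt(-30,0);c0=np.array([495.3,-20.]);s=.65
push(c0,3.9,c0+s*(h-c0),3.9+s*(FR[2]-3.9))
I=look((580,-18,-3));print(I,state()["time"])
E
```

```text
F [ 0.1 -0.6  0.1] [494.9 -12.9   4.8] 6.75
block (array([549.86, -39.81,   5.07]), np.float64(0.804)) (array([ 490.53,  -21.89, -176.22]), np.float64(0.493))
[520.195 -30.85  -85.575] 8.05
```

```bash
python3 - <<'E'
from push import *
a=snap("top","t1");b=snap("side","s1")
cv2.imwrite("pics/v1.png",cv2.resize(np.hstack([a[80:320,230:480],b[80:320,200:450]])[:,:,::-1],(800,384)))
E
```

```text
(no output)
```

View pics/v1.png

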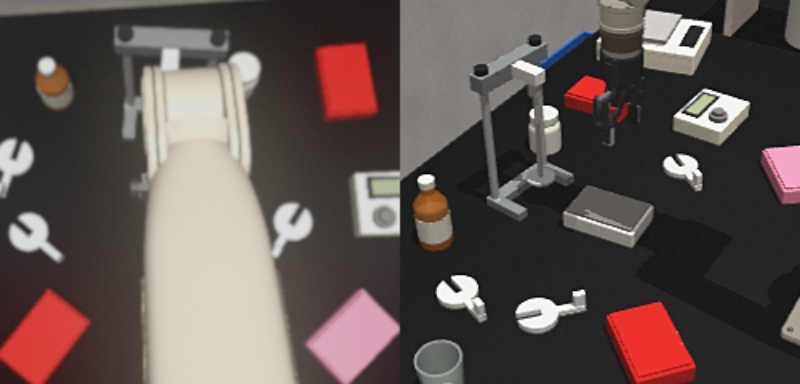

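```bash
python3 - <<'E'
from push import *
get_image("side");print([(d["at"],d["conf"]) for d in place_of("side","block_mid")])
a=pusher((492,-20),4,25);goto([*a,140],yawori(94));move_straight([*a,5],feed=200)
i1=snap("side","s2");f=[]
for k in range(1,7):
    p=pusher((492,-20),4,25-10*k);r=move_straight([*p,5],feed=60);f.append(state()["wrist_force"].round(1).tolist())
print(f);i2=snap("side","s3");print(state()["ee_pos"],state()["ee_rot"],state()["gripper_width"])
cv2.imwrite("pics/v2.png",cv2.resize(np.hstack([i1[130:290,240:440],i2[130:290,240:440]])[:,:,::-1],(800,320)))
E
```

```text
[([326.2, 141.1], 0.88), ([446.3, 187.2], 0.76), ([354.0, 294.9], 0.73), ([330.2, 213.4], 0.59)]
[[0.7, 0.1, -0.8], [0.9, 0.4, -0.2], [0.2, -0.7, 0.3], [-0.6, -0.2, -0.2], [-0.2, -0.6, 0.1], [0.1, -1.3, -0.0]]
[441.2368787  -23.53518747   4.94561437] [  93.86531273   89.99164939 -172.13069478] 0.898877159052893
```

View pics/v2.png

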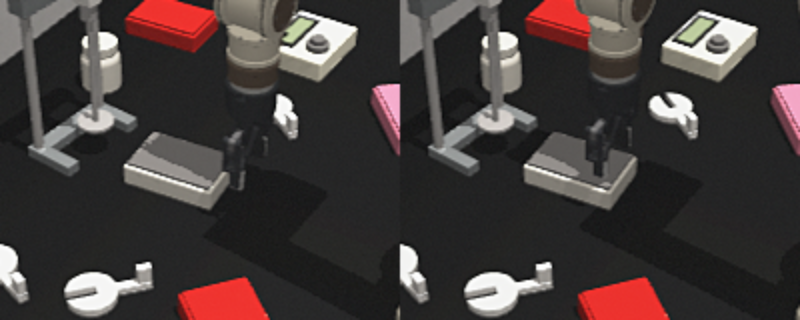

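```bash
python3 - <<'E'
from push import *
p=state()["ee_pos"];move_straight([*p[:2],140],feed=200)
set_gripper(0)
a=pusher((492,-20),4,30);move_straight([*a,140],feed=200);move_straight([*a,15],feed=200)
f=[]
for k in range(1,8):
    p=pusher((492,-20),4,30-8*k);r=move_straight([*p,15],feed=60,f_stop=20);f.append(state()["wrist_force"].round(1).tolist())
    if r: break
print(f);i2=snap("side","s4");print(state()["ee_pos"],state()["time"])
print(state()["gripper_width"])
cv2.imwrite("pics/v3.png",cv2.resize(i2[130:290,240:440][:,:,::-1],(800,640))[:600])
E
```

```text
[[-0.4, 0.2, -1.5], [-0.3, 0.2, 0.5], [-0.2, 0.1, -0.2], [-0.3, -0.6, 0.1], [0.1, 0.1, -0.0], [0.6, -0.2, -0.3], [-0.7, -0.6, 0.1]]
[432.28844402 -24.17212352  14.97233573] 16.3583
-0.0016646095901386175
```

View pics/v3.png

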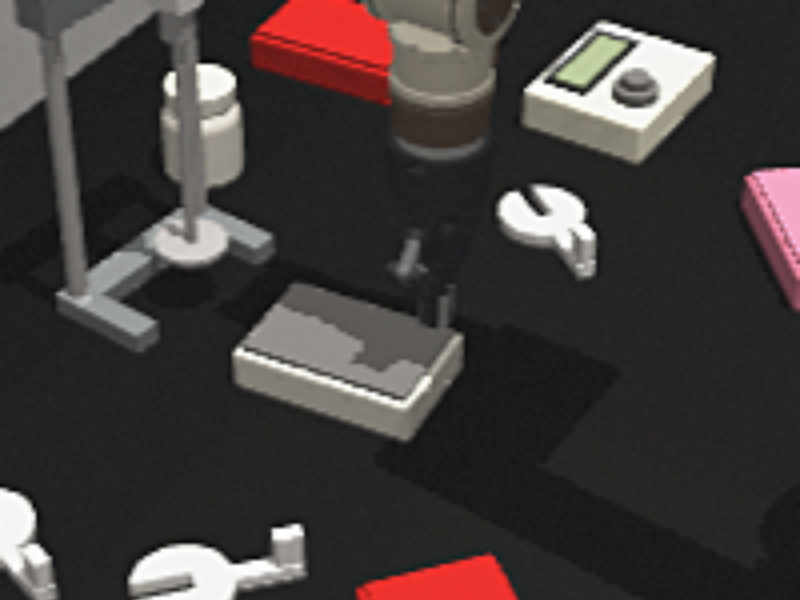

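```bash
python3 - <<'E'
from push import *
print(w2pix("side",[432,-24,15]),w2pix("side",[432,-24,34]),w2pix("side",[432,-24,60]))
for z in(15,40,60): print(z,pix2world("side",(350,211),z))
print(w2pix("side",[420,-25,0]),w2pix("side",[415,25,40]),w2pix("side",[423,-75,40]))
s=state();print(s["joints"],s["tau"])
# probe down gently
r=move_straight([432,-24,8],feed=20,f_stop=5);print(r,state()["ee_pos"],state()["wrist_force"])
E
```

```text
[347.57219367 220.96228544] [347.70503193 216.23507377] [347.89029857 209.6487642 ]
15 [449.09136671 -71.36999485  15.        ]
40 [434.76021508 -43.63073847  40.        ]
60 [423.29529379 -21.43933337  60.        ]
[351.00215353 225.72122955] [344.88492671 225.4384993 ] [358.0664982  206.78206632]
[-3.20059571e+00  1.62000154e+01 -2.59913520e+01  4.78120128e+01
  1.77989401e-04 -7.20424970e+00] [ 1.29450636e-02 -3.34904337e+01  1.97507429e+01 -6.35441020e-02
  1.03916500e-03  5.56836676e-04]
False [431.75936269 -23.99389863   7.82047369] [ 0.59346535 -0.67577756  0.14425235]
```

```bash
python3 - <<'E'
from push import *
r=move_straight([432,-24,-3],feed=20,f_stop=4);print("here",r,state()["ee_pos"],state()["wrist_force"].round(1))
move_straight([432,-24,80],feed=200)
move_straight([492,-20,80],feed=200)
r=move_straight([492,-20,2],feed=40,f_stop=4);print("mid",r,state()["ee_pos"],state()["wrist_force"].round(1))
p=state()["ee_pos"];move_straight([*p[:2],80],feed=200);print(state()["time"])
get_image("side")
E
```

```text
here True [432.3634575  -24.03315919   2.46061809] [-0.2  0.1  4.1]
mid True [491.97221045 -20.00703388   2.47314957] [ 0.2 -0.4  4.9]
20.6417
```

```bash
python3 - <<'E'
from push import *
move_straight([440,110,80],feed=250)
r=move_straight([440,110,-6],feed=40,f_stop=4);s=state();print("bench",r,s["ee_pos"],s["wrist_force"].round(1))
i=snap("side","s5");print(w2pix("side",s["ee_pos"]),w2pix("side",s["ee_pos"]+[0,0,38]))
p=s["ee_pos"];move_straight([*p[:2],80],feed=200)
cv2.imwrite("pics/v4.png",cv2.resize(i[130:290,240:440][:,:,::-1],(800,640))[:600])
E
```

```text
bench False [440.15497682 110.04406544  -5.82903963] [-0.1  0.4 -0.7]
[323.27723441 250.51419664] [323.16792301 240.98151346]
```

View pics/v4.png

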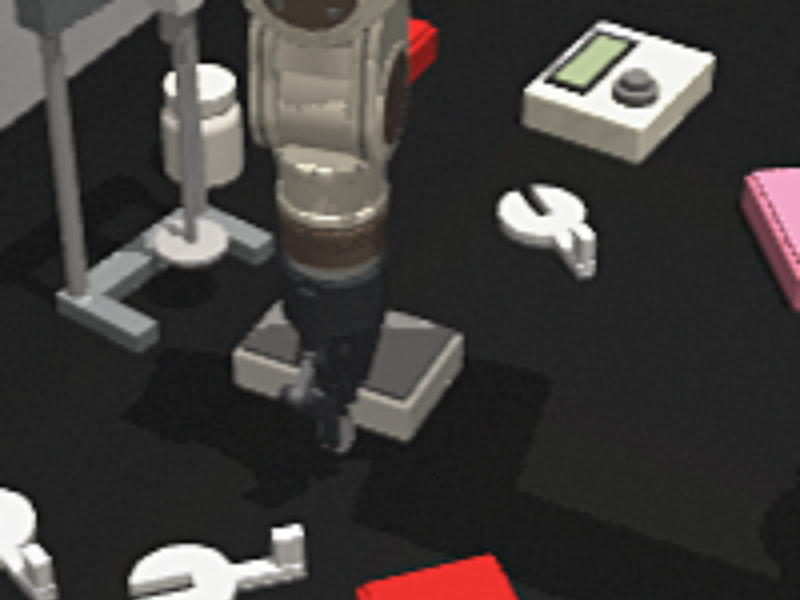

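```bash
python3 - <<'E'
from push import *
for xy in((440,110),(340,110)):
    move_straight([*xy,0],feed=250)
    r=move_straight([*xy,-45],feed=30,f_stop=4);s=state();print("bench",r,s["ee_pos"],s["wrist_force"].round(1),s["time"])
    p=s["ee_pos"];move_straight([*p[:2],80],feed=250)
E
```

```text
bench True [439.77332029 109.93843268 -37.53451181] [-0.2 -0.2  4.6] 25.9333
bench True [339.82143762 109.95925325 -37.57872005] [-1.  -0.9  7.9] 28.3583
```

```bash
cat >> h.py <<'E'
ZO=-37.5
def M(p,feed=150,ori=None,f_stop=None): return move_straight([p[0],p[1],p[2]+ZO],feed=feed,ori=ori,f_stop=f_stop)
def G(p,o): return goto([p[0],p[1],p[2]+ZO],o)
def ee(): s=state()["ee_pos"].copy();s[2]-=ZO;return s
E
sed -i 's/\bgoto(\[/G([/; s/move_straight(/M(/g' push.py
python3 - <<'E'
from push import *
def side(p): 
    r=fit({"side":get_image("side")},"block",p);print("side fit",*r);return r[0]+[.5,1.3,0]
b=side((493,-20,4))
set_gripper(0.9)
h=fpt(-30,0);s=.65;c0=b[:2]
push(c0,b[2],c0+s*(h-c0),b[2]+s*(FR[2]-b[2]))
side((580,-18,-3));print(state()["time"])
E
```

```text
side fit [491.61   4.49   6.03] 0.193
F [-2.4 -0.1 -0.9] [493.4  -5.1 -32.7] 33.6167
side fit [581.99  -8.35  -3.  ] 0.382
34.8667
```

```bash
python3 - <<'E'
from push import *
M([330,-200,180],feed=350)
I={"top":snap("top","t6"),"side":snap("side","s6")}
for p in((580,-10,-3),(560,-10,5)):
  for c in I: print(c,*fit({c:I[c]},"block",p))
cv2.imwrite("pics/v5.png",cv2.resize(np.hstack([I["top"][80:320,230:480],I["side"][80:320,200:450]])[:,:,::-1],(800,384)))
E
```

```text
top [582.4   -3.17  -1.37] 0.339
side [581.64  -8.96  -3.07] 0.35
top [582.44  -3.17  -1.38] 0.206
side [582.2  -9.3  -3.3] 0.281
```

View pics/v5.png

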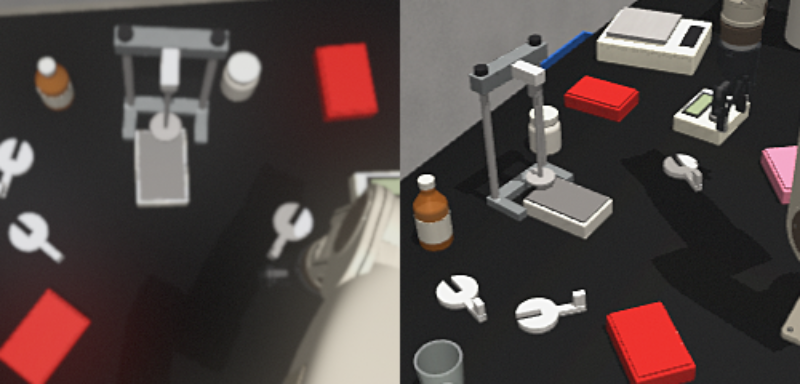

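```bash
python3 - <<'E'
from push import *
set_gripper(0)
o=yawori(FR[2]+90)
a=fpt(-38,95);M([*fpt(-130,95),180],feed=350);G([*a,120],o);M([*a,15],feed=200)
r=M([*fpt(-38,55),15],feed=25,f_stop=2.5);p=ee();d=rot(-FR[2])@(p[:2]-FR[:2]);print("touch",r,d,state()["wrist_force"].round(1))
if r:
    M([*fpt(-38,d[1]-8.5),15],feed=30);print(state()["wrist_force"].round(1))
    M([*fpt(-38,d[1]+15),15]);M([*fpt(-38,d[1]+15),140],feed=250)
M([330,-200,180],feed=400)
I={"top":snap("top","t7"),"side":snap("side","s7")}
for c in I: print(c,*fit({c:I[c]},"block",(582,-10,-6)))
print(state()["time"])
E
```

```text
touch True [-38.22435917  73.57191841] [-0.   0.3  0.3]
[ 1.5  2.3 -0.7]
top [580.51 -10.87  -6.65] 0.375
side [579.84 -16.02  -7.35] 0.347
42.4667
```

```bash
python3 - <<'E'
from push import *
set_gripper(0.9)
b=fpt(-77,-2.5)
M([*pusher(b,FR[2],40),180],feed=400,ori=yawori(FR[2]+90))
push(b,FR[2],fpt(-20,0),FR[2],n=1,feed=50)
M([330,-200,180],feed=400)
I={"top":snap("top","t8"),"side":snap("side","s8")}
for c in I: print(c,*fit({c:I[c]},"block",(626,-16,-7)))
print(state()["time"])
cv2.imwrite("pics/v6.png",cv2.resize(np.hstack([I["top"][90:220,280:410],I["side"][130:260,230:360]])[:,:,::-1],(800,400),interpolation=cv2.INTER_CUBIC))
E
```

```text
stopped at 1.0
F [0.5 0.3 0.4] [534.1  -6.3 -34.9] 46.675
top [626.77 -15.23  -6.97] 0.401
side [627.1  -20.04  -7.37] 0.339
48.775
```

View pics/v6.png

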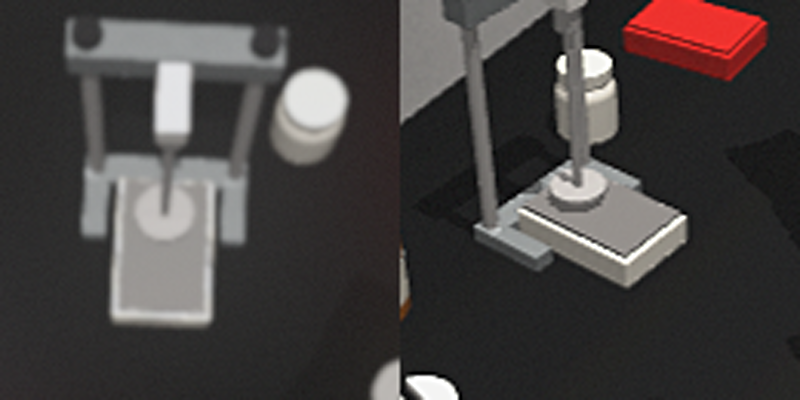

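```bash
cat > disc.py <<'E'
from push import *
FR[:]=[656.8,-20.4,-7.0]
PARTS["heldd"]=discparts()[:3]+[box(-52,-30,-7,7,0,12)]
FC={"top":np.array([657.3,-18.5,-7]),"side":np.array([656.4,-22.6,-7])}
def ori(slotyaw):
    y=(slotyaw+90)%360
    return [0,90,y-360 if y>180 else y]
def post(c,yaw): return np.array(c)-rot(yaw)@[75,0]
def pick(c,yaw,o):
    p=post(c,yaw);set_gripper(1.0)
    G([*p,150],o);M([*p,15.5],feed=200);set_gripper(0,100);print("grip",state()["gripper_width"]);M([*p,120],feed=200)
def tcp(phi,back,lat=0,lift=0,F=FR):
    """TCP xy for slot direction phi (frame) with rod at disc x=-3, disc drawn back by back"""
    a=FR[2]+phi;return F[:2]-rot(a)@[72+back,-lat]
E
python3 - <<'E'
from disc import *
yaw=-37.3;phi=66
for a in(ori(yaw),ori(yaw+180)):
  for q,o in((post((453.9,-258.5),yaw),a),(tcp(phi,95),[0,90,a[2]+(FR[2]+phi-yaw)])):
    print(a,ik([*q,100+ZO],o))
pick((453.9,-258.5),yaw,ori(yaw))
o=ori(FR[2]+phi);t=tcp(phi,95)
M([*post((453.9,-258.5),yaw),150]);G([*t,135],o)
I={"side":snap("side","s9"),"top":snap("top","t9")}
c=t+rot(FR[2]+phi)@[75,0];print("expected",c,FR[2]+phi,ee())
for k in I:
  r=fit({k:I[k]},"heldd",(*c,FR[2]+phi),dz=135-15.5);print(k,*r)
cv2.imwrite("pics/v7.png",cv2.resize(np.hstack([I["top"][80:280,290:490],I["side"][80:280,230:430]])[:,:,::-1],(800,400),interpolation=cv2.INTER_CUBIC))
print(state()["time"])
E
```

```text
[0, 90, 52.7] [-28.38722053  14.12316689 -20.20024181  55.6765913    0.
   8.91277947]
[0, 90, 52.7] [-15.98849141  29.0627734    2.65903487  63.59626147   0.
 -74.98849141]
[0, 90, -127.30000000000001] [-2.83872205e+01  1.41231669e+01 -2.02002418e+01  5.56765913e+01
 -2.54444375e-14 -1.71087221e+02]
[0, 90, -127.30000000000001] [-15.98849141  29.0627734    2.65903487  63.59626147   0.
 105.01150859]
grip 0.1174717573148597
expected [609.41649711 -99.25939166] 59.0 [ 570.17208842 -163.86773762  134.81372354]
side [ 606.49 -104.59   59.39] 1.417
top [ 608.62 -102.47   59.98] 1.231
53.575
```

View pics/v7.png

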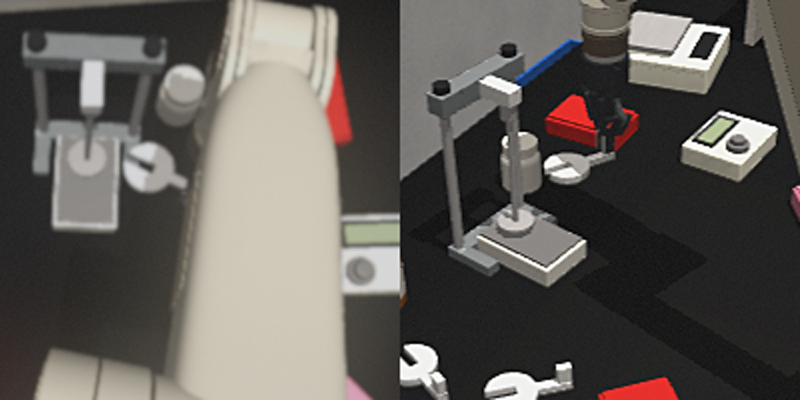

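```bash
python3 - <<'E'
from disc import *
I={c:cv2.cvtColor(cv2.imread(f"pics/{c[0]}9.png"),cv2.COLOR_BGR2RGB) for c in("top","side")}
e=np.array([570.17+72*0,-163.87]);a=59.0;c=e+rot(a)@[75,0];print(c)
for k in I:
  for thr in(60,90,130):
    for pad in(4,6):
      q,r=fit({k:I[k]},"heldd",(c[0]-2,c[1]-4,a),thr=thr,pad=pad,dz=119.5)
      # rod in disc coords
      F=FC[k];d=rot(-q[2])@(F[:2]-q[:2]); d2=rot(-a)@(F[:2]-q[:2])
      print(k,thr,pad,q,r,"offset",rot(-a)@(q[:2]-c),"rod in disc frame",d.round(1),d2.round(1))
E
```

```text
[608.79785562 -99.58245245]
top 60 4 [ 605.98 -104.72   62.26] 0.525 offset [-5.8550407  -0.23065891] rod in disc frame [100.2  -5.3] [100.3   0.4]
top 60 6 [ 605.98 -104.72   62.26] 0.822 offset [-5.8550407  -0.23065891] rod in disc frame [100.2  -5.3] [100.3   0.4]
top 90 4 [ 608.66 -102.47   60.02] 0.279 offset [-2.54611223 -1.3690316 ] rod in disc frame [97.  -0.2] [97.   1.6]
top 90 6 [ 608.66 -102.47   60.02] 0.433 offset [-2.54611223 -1.3690316 ] rod in disc frame [97.  -0.2] [97.   1.6]
top 130 4 [ 609.14 -102.53   58.92] 0.128 offset [-2.350324   -1.81137419] rod in disc frame [96.8  2.1] [96.8  2. ]
top 130 6 [ 608.75 -102.73   58.91] 0.233 offset [-2.72262231 -1.58008656] rod in disc frame [97.2  1.9] [97.2  1.8]
side 60 4 [ 606.41 -104.8    59.64] 0.157 offset [-5.70214771 -0.64044389] rod in disc frame [96.2 -1.6] [96.2 -0.5]
side 60 6 [ 606.41 -104.8    59.64] 0.367 offset [-5.70214771 -0.64044389] rod in disc frame [96.2 -1.6] [96.2 -0.5]
side 90 4 [ 606.5  -104.83   60.2 ] 0.117 offset [-5.68150931 -0.73304009] rod in disc frame [96.2 -2.4] [96.2 -0.4]
side 90 6 [ 606.5  -104.83   60.2 ] 0.272 offset [-5.68150931 -0.73304009] rod in disc frame [96.2 -2.4] [96.2 -0.4]
side 130 4 [ 606.32 -105.6    62.14] 0.165 offset [-6.43423498 -0.9753293 ] rod in disc frame [96.8 -5.5] [96.9 -0.2]
side 130 6 [ 606.32 -105.6    62.14] 0.189 offset [-6.43423498 -0.9753293 ] rod in disc frame [96.8 -5.5] [96.9 -0.2]
```

```bash
cat >> disc.py <<'E'
def insert(phi,z,lat,start=60,over=14):
    """z=TCP height for sliding; returns back at contact"""
    M([*tcp(phi,start,lat),ee()[2]],feed=150);M([*tcp(phi,start,lat),z],feed=80)
    hit=M([*tcp(phi,-over,lat),z],feed=40,f_stop=5)
    p=ee();d=rot(-(FR[2]+phi))@(p[:2]-FR[:2]);print("hit",hit,"back",(-d[0]-72).round(1),"lat",d[1].round(1),"F",(rot(-(FR[2]+phi))@state()["wrist_force"][:2]).round(1))
    return hit
E
python3 - <<'E'
from disc import *
insert(66,76,.7,start=70)
snap("side","s10");i=get_image("side")
print(state()["time"],state()["wrist_force"])
cv2.imwrite("pics/v8.png",cv2.resize(i[120:240,240:390][:,:,::-1],(750,600),interpolation=cv2.INTER_CUBIC))
E
```

```text
hit True back -4.5 lat 2.5 F [ 0.3 -0.1]
56.55 [ 0.52127023 -0.43025434  0.92547426]
```

View pics/v8.png

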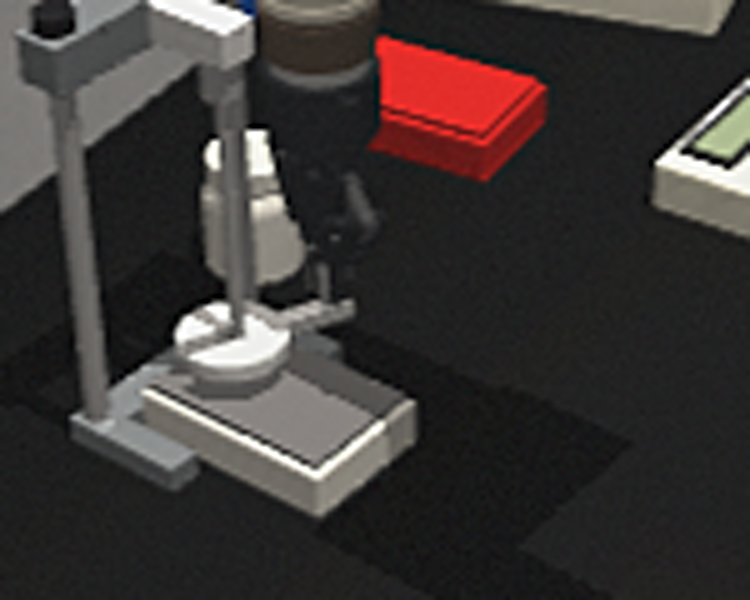

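```bash
cat >> disc.py <<'E'
def seat(phi,zlow):
    a=FR[2]+phi;p=ee()
    h=M([*(p[:2]+rot(a)@[4,0]),p[2]],feed=15,f_stop=5);p2=ee();print("press",h,rot(-a)@(p2-p)[:2],(rot(-a)@state()["wrist_force"][:2]).round(1))
    h=M([*p2[:2],zlow],feed=15,f_stop=3);p3=ee();print("low",h,p3[2].round(2),state()["wrist_force"].round(1))
    set_gripper(0.42);print("w",state()["gripper_width"])
    M([*p3[:2],p3[2]+45],feed=120);q=p3[:2]-rot(a)@[70,0];M([*q,p3[2]+60],feed=250)
E
python3 - <<'E'
from disc import *
seat(66,70);print(state()["time"])
M([330,-200,200],feed=400)
I={"side":snap("side","s11"),"top":snap("top","t11")}
cv2.imwrite("pics/v9.png",cv2.resize(np.hstack([I["top"][90:210,280:400],I["side"][120:240,240:360]])[:,:,::-1],(800,400),interpolation=cv2.INTER_CUBIC))
print(state()["time"])
E
```

```text
press True [-0.06880484  0.04328585] [-1.   0.5]
low True 74.08 [-1.2  0.1  4.6]
w 0.419796132901502
58.3417
59.2667
```

View pics/v9.png

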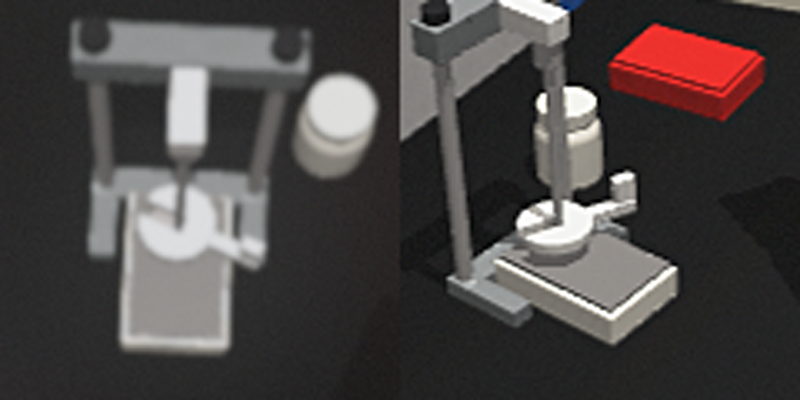

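```bash
cat >> disc.py <<'E'
def measure(phi,tag,z=150):
    c=ee()[:2]+rot(FR[2]+phi)@[75,0];out=[]
    for k in("side","top"):
        im=snap(k,k[0]+tag)
        for thr in(90,130):
            q,r=fit({k:im},"heldd",(*c,FR[2]+phi),thr=thr,pad=5,dz=ee()[2]-15.5)
            d=rot(-(FR[2]+phi))@(FC[k][:2]-q[:2]);print(k,thr,q,r,"rod in disc",d.round(1))
    print(state()["time"])
E
python3 - <<'E'
from disc import *
c=(471.8,264.5);yaw=45.9
pick(c,yaw,ori(yaw))
t=tcp(0,95);M([*post(c,yaw),150],feed=200);G([*t,150],ori(FR[2]))
measure(0,"12")
E
```

```text
grip 0.11945434721431386
side 90 [569.02  -5.52   1.3 ] 0.449 rod in disc [88.8 -6.3]
side 130 [566.31 -11.51  -9.69] 0.44 rod in disc [90.8 -0. ]
top 90 [572.13 -16.55 -84.86] 1.113 rod in disc [84.8  8.4]
top 130 [572.13 -16.55 -84.86] 1.113 rod in disc [84.8  8.4]
64.8333
```

```bash
python3 - <<'E'
from disc import *
im=cv2.cvtColor(cv2.imread("pics/s12.png"),cv2.COLOR_BGR2RGB);a=FR[2]
e=ee();c=e[:2]+rot(a)@[75,0];print(e,c);dz=e[2]-15.5
K=PARTS["heldd"]
full=render("side",K,(*c,np.radians(a)),(0,0,640,400),dz);ys,xs=np.nonzero(full>.5);roi=(xs.min()-5,ys.min()-5,xs.max()+5,ys.max()+5)
g=im[roi[1]:roi[3],roi[0]:roi[2]].min(2).astype(float)
best={}
for thr in(110,130,150,170):
    gg=np.clip((g-thr)/25+.5,0,1)
    r=minimize(lambda q:((render("side",K,(q[0],q[1],np.radians(a)),roi,dz)-gg)**2).sum(),c,method="Nelder-Mead",options=dict(initial_simplex=c+np.array([[-4,-4],[4,-2],[0,5]])))
    print(thr,r.x,r.fun/full.sum(),"rod in disc",rot(-a)@(FC["side"][:2]-r.x))
v=im.copy();m=render("side",K,(*r.x,np.radians(a)),(0,0,640,400),dz);v=np.repeat(np.repeat(v,5,0),5,1)
M5=cv2.resize(m,None,fx=5,fy=5,interpolation=cv2.INTER_LINEAR);v[cv2.Canny((M5*255).astype(np.uint8),50,150)>0]=(255,0,0)
cv2.imwrite("pics/v10.png",v[5*130:5*240,5*250:5*400][:,:,::-1])
E
```

```text
[490.52053773   1.44306615 149.56221205] [564.9614991  -7.6971346]
110 [565.96545927  -9.11657523] 0.6430587637414192 rod in disc [91.4036715  -2.36172326]
130 [567.92196837 -12.34242848] 0.6704920508154297 rod in disc [89.0686133   0.60164648]
150 [569.18713081 -16.61359655] 0.5338210829045618 rod in disc [87.29235674  4.68679339]
170 [570.69658935 -19.77866279] 0.5363641821919064 rod in disc [85.40842493  7.64431099]
```

View pics/v10.png

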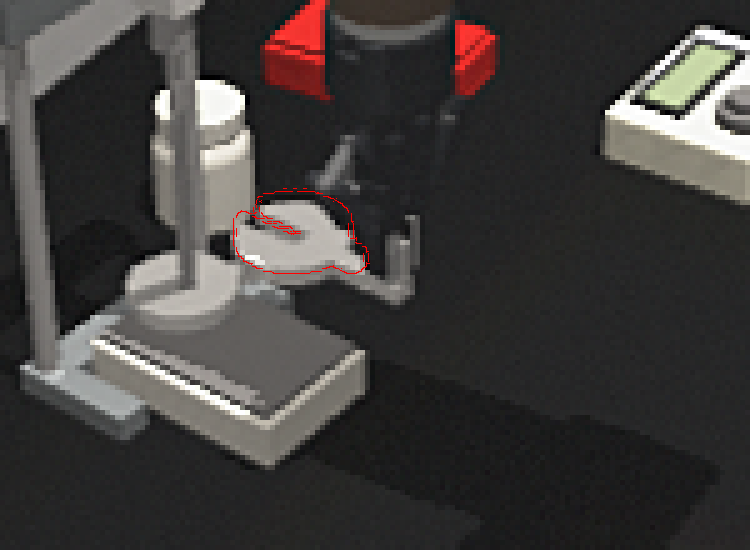

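```bash
cat >> disc.py <<'E'
def fixfit(im,phi,thrs=(60,75,95),pad=4,show=None):
    a=FR[2]+phi;e=ee();c=e[:2]+rot(a)@[73,0];dz=e[2]-15.5;K=discparts()[:3]+[box(-85,-30,-7,7,0,12)]
    full=render("side",K,(*c,np.radians(a)),(0,0,640,400),dz);ys,xs=np.nonzero(full>.5);roi=(xs.min()-8,ys.min()-8,xs.max()+8,ys.max()+8)
    w=cv2.dilate(full[roi[1]:roi[3],roi[0]:roi[2]],np.ones((2*pad+1,)*2))>.3
    g=im[roi[1]:roi[3],roi[0]:roi[2]].min(2).astype(float)
    for thr in thrs:
        gg=np.clip((g-thr)/25+.5,0,1)
        r=minimize(lambda q:(w*(render("side",K,(q[0],q[1],np.radians(a)),roi,dz)-gg)**2).sum(),c,method="Nelder-Mead",options=dict(initial_simplex=c+np.array([[-4,-4],[4,-2],[0,5]])))
        print(thr,r.x.round(1),round(r.fun/full.sum(),3),"vs robot",(rot(-a)@(r.x-c)).round(1),"rod in disc",(rot(-a)@(FC["side"][:2]-r.x)).round(1))
    m=render("side",K,(*r.x,np.radians(a)),(0,0,640,400),dz);v=np.repeat(np.repeat(im,5,0),5,1)
    M5=cv2.resize(m,None,fx=5,fy=5,interpolation=cv2.INTER_LINEAR);v[cv2.Canny((M5*255).astype(np.uint8),50,150)>0]=(255,0,0)
    if show: cv2.imwrite(show,v[5*(roi[1]-8):5*(roi[3]+8),5*(roi[0]-8):5*(roi[2]+8)][:,:,::-1])
E
python3 - <<'E'
from disc import *
fixfit(cv2.cvtColor(cv2.imread("pics/s12.png"),cv2.COLOR_BGR2RGB),0,show="pics/v11.png")
E
```

```text
60 [565.7  -9.2] 0.498 vs robot [ 2.9 -1.4] rod in disc [91.7 -2.2]
75 [566.5  -9.2] 0.466 vs robot [ 3.7 -1.3] rod in disc [90.9 -2.3]
95 [566.5  -9.2] 0.389 vs robot [ 3.7 -1.3] rod in disc [90.9 -2.3]
```

View pics/v11.png

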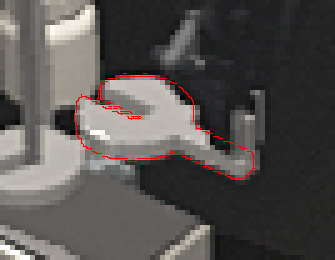

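```bash
python3 - <<'E'
from disc import *
h=insert(0,88.3,-.5,start=70)
print(state()["time"],state()["wrist_force"])
E
```

```text
hit True back 6.1 lat -0.6 F [-0.5  0.1]
67.5417 [-0.49795021  0.13296951 -3.09187283]
```

```bash
python3 - <<'E'
from disc import *
a=FR[2]
h=M([*tcp(0,-5,-.5),88.3],feed=15,f_stop=5);p=ee();d=rot(-a)@(p[:2]-FR[:2]);print(h,-d[0]-72,d[1],state()["wrist_force"])
im=snap("side","s13");cv2.imwrite("pics/v12.png",cv2.resize(im[120:240,240:390][:,:,::-1],(750,600),interpolation=cv2.INTER_CUBIC))
E
```

```text
True 5.576152645038377 -0.6337042507389757 [-0.54529302  0.07004104  1.67984252]
```

View pics/v12.png

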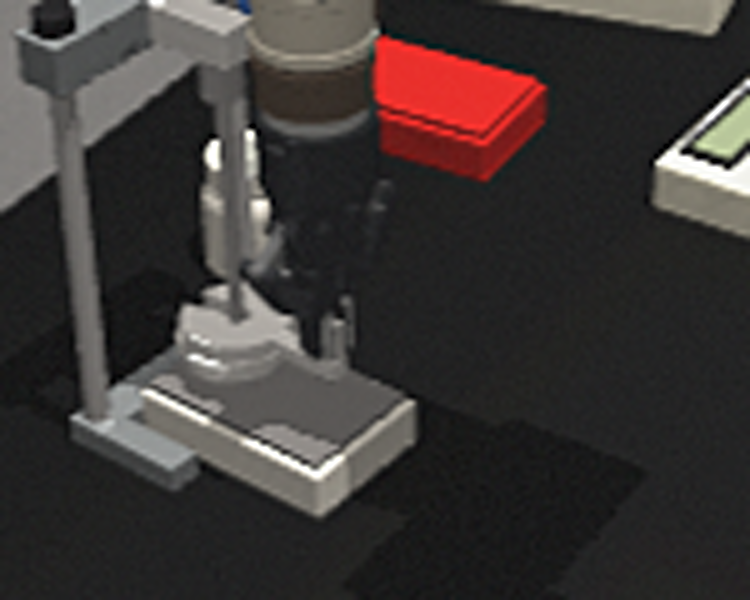

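```bash
python3 - <<'E'
from disc import *
a=FR[2]
p=ee();M([*p[:2],89.8],feed=20);print(state()["wrist_force"].round(1))
for k in range(3):
    h=M([*tcp(0,-5,-.5),89.8],feed=15,f_stop=5+3*k);p=ee();d=rot(-a)@(p[:2]-FR[:2]);s=state();print(h,-d[0]-72,d[1],s["wrist_force"].round(1),s["wrist_torque"].round(2))
E
```

```text
[ 0.5 -0.5 -2.3]
True 6.507345045497502 -0.6703696928787066 [ 0.6 -0.  -2.6] [ 0.03 -0.07  0.02]
True 5.9667118976898195 -0.6909480662052024 [-0.5 -0.1  2.7] [ 0.04 -0.25 -0.05]
True 6.26354687580816 -0.683771618777626 [-2.9 -0.7  3.9] [-0.   -0.18  0.01]
```

```bash
python3 - <<'E'
from disc import *
seat(0,82)
M([330,-200,200],feed=400)
I={"side":snap("side","s14"),"top":snap("top","t14")}
cv2.imwrite("pics/v13.png",cv2.resize(np.hstack([I["top"][120:200,290:370],I["side"][140:220,260:340]])[:,:,::-1],(800,400),interpolation=cv2.INTER_CUBIC))
for c in I:
  for phi,z,th in((66,58,0),(0,70,0)):
    pass
print(state()["time"])
E
```

```text
press True [-0.07914367 -0.00240053] [-1.8 -0.2]
low True 88.14 [-2.7 -0.3  5.7]
w 0.42034785201899627
72.225
```

```bash
cat >> disc.py <<'E'
def ld(n): return cv2.cvtColor(cv2.imread(f"pics/{n}.png"),cv2.COLOR_BGR2RGB).astype(float)
def lugfit(before,after,phi,z,d0=None):
    """where the lug and post of a newly hung disc lie, per camera: rod in disc coordinates, yaw rel. frame"""
    K=[box(-85,-40,-7,7,z,z+12),box(-85,-65,-6,6,z,z+40)];res=[]
    for k in("top","side"):
        A,B=ld(k[0]+before),ld(k[0]+after);D=(B-A).min(2)
        a=FR[2]+phi;c=FC[k][:2]+rot(a)@[3,0];p0=np.array([*c,np.radians(a)])
        full=render(k,K,p0,(0,0,640,400));ys,xs=np.nonzero(full>.5);roi=(xs.min()-9,ys.min()-9,xs.max()+9,ys.max()+9)
        w=cv2.dilate(full[roi[1]:roi[3],roi[0]:roi[2]],np.ones((11,11)))>.3
        # leave out the disc itself
        dm=render(k,[cyl(0,0,40,z,z+12)],p0,roi);w&=dm<.1
        g=D[roi[1]:roi[3],roi[0]:roi[2]];top=np.percentile(g[w],92);gg=np.clip(g/top,0,1)
        best=min((minimize(lambda q:(w*(render(k,K,q,roi)-gg)**2).sum(),p0,method="Nelder-Mead",options=dict(initial_simplex=p0+np.array([[s,0,0],[s-6,0,0],[0,6,0],[2,2,.1]]),maxiter=300)) for s in(0,4,-4)),key=lambda r:r.fun)
        q=best.x;d=rot(-np.degrees(q[2]))@(FC[k][:2]-q[:2]);print(phi,k,"contrast",round(top),"res",round(best.fun/full.sum(),3),"rod in disc",d.round(1),"phi",round(np.degrees(q[2])-FR[2],1))
E
python3 - <<'E'
from disc import *
lugfit("8","11",66,58)
lugfit("11","14",0,70)
lugfit("11","14",0,72)
E
```

```text
66 top contrast 54 res 0.227 rod in disc [-2.7  2.3] phi 64.4
66 side contrast 147 res 0.076 rod in disc [-2.9  1.9] phi 64.9
0 top contrast 65 res 0.011 rod in disc [-10.6  -0.1] phi 3.0
0 side contrast 78 res 0.355 rod in disc [-5.2  2.2] phi 6.4
0 top contrast 64 res 0.011 rod in disc [-10.2  -0.6] phi 3.4
0 side contrast 80 res 0.356 rod in disc [-4.4  5.3] phi 3.8
```

```bash
python3 - <<'E'
from disc import *
def fr(): return rot(-FR[2])@(ee()[:2]-FR[:2])
set_gripper(0)
M([*fpt(-150,0),180],feed=400,ori=ori(FR[2]));M([*fpt(-120,0),88],feed=200)
for f in(3,5,8,8):
    h=M([*fpt(-70,0),88],feed=20,f_stop=f);s=state();print(f,h,fr().round(2),s["wrist_force"].round(1))
M([*fpt(-130,0),88]);M([*fpt(-150,0),180],feed=250);M([330,-200,200],feed=400)
I={"side":snap("side","s15"),"top":snap("top","t15")}
lugfit("11","15",0,70)
for k in("t","s"):
    print(k,np.abs(ld(k+"15")-ld(k+"14"))[100:230,250:400].max(2).__gt__(60).sum())
print(state()["time"])
E
```

```text
3 True [-9.864e+01 -7.000e-02] [ 0.  -0.8 -0.1]
5 True [-98.98  -0.15] [ 0.6 -0.   0.1]
8 True [-99.3   -0.27] [-0.2  0.1 -0.2]
8 True [-99.75  -0.4 ] [-0.2  1.2 -0.4]
0 top contrast 64 res 0.012 rod in disc [-10.6  -0.1] phi 3.0
0 side contrast 81 res 0.357 rod in disc [-5.2  2.2] phi 6.4
t 0
s 24
78.55
```

```bash
python3 - <<'E'
from disc import *
def fr(): return rot(-FR[2])@(ee()[:2]-FR[:2])
M([*fpt(-170,0),180],feed=400,ori=ori(FR[2]));M([*fpt(-145,0),22],feed=200)
for f in(3,5,8):
    h=M([*fpt(-100,0),22],feed=20,f_stop=f);s=state();print(f,h,fr().round(2),s["wrist_force"].round(1))
M([*fpt(-150,0),22]);M([*fpt(-150,0),150],feed=250)
print(state()["time"])
E
```

```text
3 True [-1.2195e+02 -9.0000e-02] [-0.2  0.4  1.2]
5 True [-122.13   -0.22] [ 0.   0.1 -0.4]
8 True [-122.41   -0.34] [ 0.2 -0.1 -0.2]
83.3583
```

```bash
python3 - <<'E'
from disc import *
c=(628.4,288.5);yaw=-21.
im=get_image("side");print("recheck",fit({"side":im},"disc",(628,286,-21)))
M([400,150,180],feed=400)
pick(c,yaw,ori(yaw));phi=-66
p=post(c,yaw);M([*p,150],feed=200)
t=tcp(phi,95);G([*t,150],ori(FR[2]+phi))
fixfit(snap("side","s16"),phi)
snap("top","t16")
print(state()["time"])
e=ee();a=FR[2]+phi
c3=e[:2]+rot(a)@[75,0]
for thr in(90,130):
    q,r=fit({"top":ld("t16").astype(np.uint8)},"heldd",(*c3,a),thr=thr,pad=5,dz=e[2]-15.5);print("top",q,r,(rot(-a)@(q[:2]-c3)).round(1),(rot(-a)@(FC["top"][:2]-q[:2])).round(1))
E
```

```text
recheck (array([627.71, 286.86, -20.34]), np.float64(0.069))
grip 0.1181917220815847
60 [608.7 124.4] 0.819 vs robot [-57.7  -3.1] rod in disc [154.6   2.6]
75 [606.3 127.9] 0.784 vs robot [-61.7  -4.3] rod in disc [158.6   3.9]
95 [582.8  56.7] 0.6 vs robot [ -0.6 -47.7] rod in disc [97.4 47.2]
89.0667
top [622.31  75.6  -74.83] 1.036 [-8.6 -4.6] [100.2   5.9]
top [625.17  80.82 -66.89] 0.734 [-12.7  -0.4] [104.4   1.7]
```

```bash
python3 - <<'E'
from disc import *
phi=-66;a=FR[2]+phi
def rel(): d=rot(-a)@(ee()[:2]-FR[:2]);return np.array([-d[0]-72,d[1]]).round(2)
M([*tcp(phi,70,-1.5),150]);M([*tcp(phi,70,-1.5),102],feed=80)
h=M([*tcp(phi,18,-1.5),102],feed=40,f_stop=5);s=state();print(h,rel(),(rot(-a)@s["wrist_force"][:2]).round(1),s["wrist_force"][2].round(1))
if not h:
    w=[]
    for sg in(1,-1):
        h=M([*tcp(phi,18,-1.5+sg*7),102],feed=10,f_stop=3);w.append(rel()[1]);print(sg,h,rel(),(rot(-a)@state()["wrist_force"][:2]).round(1))
    M([*tcp(phi,18,np.mean(w)),102],feed=20);print("centre",np.mean(w))
print(state()["time"])
E
```

```text
False [18.31 -1.49] [-0.5  0.3] -2.6
1 True [18.51 -1.17] [-0.1 -0.3]
-1 True [18.29 -7.57] [0.1 2.8]
centre -4.37
93.0667
```

```bash
python3 - <<'E'
from disc import *
phi=-66;a=FR[2]+phi
def rel(): d=rot(-a)@(ee()[:2]-FR[:2]);return np.array([-d[0]-72,d[1]]).round(2)
for f in(5,6,6):
    h=M([*tcp(phi,-14,-4.4),102],feed=20,f_stop=f);print(h,rel(),(rot(-a)@state()["wrist_force"][:2]).round(1))
p=ee();
h=M([*p[:2],94],feed=15,f_stop=3);p3=ee();print("low",h,p3[2].round(2),state()["wrist_force"].round(1))
print(state()["time"])
E
```

```text
True [ 2.08 -5.17] [-0.1  0.3]
True [ 2.23 -6.8 ] [-0.7  0.8]
True [ 2.37 -6.87] [-1.   0.6]
low True 98.49 [-0.8 -0.7  4.7]
94.8583
```

```bash
python3 - <<'E'
from disc import *
phi=-66;a=FR[2]+phi
p3=ee();set_gripper(0.42);print("w",state()["gripper_width"])
M([*p3[:2],p3[2]+45],feed=120)
back=lambda d,z:[*(p3[:2]-rot(a)@[d,0]),z]
M(back(80,p3[2]+45),feed=250);set_gripper(0);M(back(50,100),feed=200)
# press the post's outer end home along the slot
for f in(3,6,8):
    h=M(back(0,100),feed=20,f_stop=f);q=rot(-a)@(ee()-p3)[:2];print("push",h,q.round(2))
M(back(50,100));M(back(70,190),feed=250);M([330,200,200],feed=400)
snap("side","s17");snap("top","t17")
lugfit("15","17",phi,82)
for k in("top","side"):
    I=ld(k[0]+"17").astype(np.uint8);print(k,"block",*fit({k:I},"block",(627,-17,-7)))
print(state()["time"])
E
```

```text
w 0.42040307677609307
push True [-24.19  -0.43]
push True [-24.44  -1.16]
push True [-24.85  -1.78]
-66 top contrast 61 res 0.207 rod in disc [-4.3 -1. ] phi -60.0
-66 side contrast 35 res 0.199 rod in disc [ -1.9 -10.4] phi -54.4
top block [629.05 -15.2   -7.22] 0.389
side block [628.86 -20.77  -8.17] 0.537
101.0833
```

```bash
cat >> disc.py <<'E'
ROD=FR+np.array([-4.4,-.3,0])
def regrip(phi,z0,r=72,force=30):
    a=FR[2]+phi;p=ROD[:2]-rot(a)@[r,0];q=ROD[:2]-rot(a)@[r+55,0]
    set_gripper(0.45);M([*q,200],feed=400);G([*q,190],ori(a));M([*p,z0+75],feed=200);M([*p,z0+18],feed=120,f_stop=8)
    set_gripper(0,force);s=state();print(phi,"w",s["gripper_width"],s["wrist_force"].round(1),s["wrist_torque"].round(2),ee().round(1))
    set_gripper(0.45);M([*p,z0+75],feed=120);M([*q,190],feed=250)
E
python3 - <<'E'
from disc import *
regrip(-70,82)
M([*fpt(-160,0),200],feed=400)
regrip(70,58)
M([*fpt(-160,0),200],feed=400)
regrip(0,70)
print(state()["time"])
M([330,-200,200],feed=400)
snap("side","s18");snap("top","t18")
lugfit("8","18",70,58);lugfit("11","18",0,70);lugfit("15","18",-70,82)
E
```

```text
-70 w 0.1313142011119377 [-2.1  0.5  4. ] [ 0.09  0.31 -0.04] [636.8  49.6 101.2]
70 w 0.12982575476906022 [-1.3 -0.7  4.8] [-0.02  0.28  0.07] [620.4 -85.1  77.4]
0 w 0.13398613954233976 [-1.   0.1  4.4] [0.09 0.14 0.1 ] [581.7 -11.8  89.2]
117.05
70 top contrast 54 res 0.297 rod in disc [-3.1  1.6] phi 70.1
70 side contrast 219 res 0.453 rod in disc [-3.   1.3] phi 68.2
0 top contrast 63 res 0.011 rod in disc [-10.9  -0.5] phi 3.4
0 side contrast 94 res 0.418 rod in disc [-8.5  3.9] phi 9.1
-70 top contrast 61 res 0.264 rod in disc [-5.7  0.5] phi -68.8
-70 side contrast 40 res 0.189 rod in disc [ -3.1 -11.7] phi -59.0
```

```bash
python3 - <<'E'
from disc import *
PARTS["ind"]=[box(-60,60,-75,75,0,40)]
h=np.radians(FR[2])
strip=[box(-112,-88,-56,56,0,40)]
for k in("top","side"):
    a,b=ld(k[0]+"8"),ld(k[0]+"18");m=render(k,strip,(*FC[k][:2],h),(0,0,640,400))>.5
    d=np.abs(a-b).max(2);print(k,"strip px",m.sum(),"changed>50:",(d[m]>50).sum(),"mean",d[m].mean().round(1))
for k in("top","side"):
    im=ld(k[0]+"0").astype(np.uint8);q,r=fit({k:im},"ind",(465,-440,0));print(k,q,r)
    g=im.max(2)
    # key: dark blob inside the near half of the top face
    m=render(k,[box(-52,-4,-60,60,40,40.1)],(q[0],q[1],np.radians(q[2])),(0,0,640,400))>.9
    ys,xs=np.nonzero(m&(g<130)); print(len(xs),xs.mean(),ys.mean(),[pix2world(k,(xs.mean(),ys.mean()),z)[:2].round(1) for z in(40,50,58)])
E
```

```text
top strip px 389 changed>50: 0 mean 2.7
side strip px 464 changed>50: 0 mean 5.8
top [ 473.26 -455.21   -3.28] 0.084
0 nan nan [array([nan, nan]), array([nan, nan]), array([nan, nan])]
side [ 472.26 -458.82   -1.81] 0.203
61 398.0655737704918 152.68852459016392 [array([ 445.5, -428.9]), array([ 439.7, -413.8]), array([ 435. , -401.8])]<stdin>:13: RuntimeWarning: Mean of empty slice.
  ret = ret.dtype.type(ret / rcount)
```

```bash
python3 - <<'E'
from disc import *
im=ld("t0").astype(np.uint8);g=im.max(2);print(g[205:226:2,458:484:2])
m=np.zeros_like(g,bool);m[206:226,460:482]=1
for thr in(140,170,190):
    ys,xs=np.nonzero(m&(g<thr));print(thr,len(xs),xs.mean(),ys.mean(),[pix2world("top",(xs.mean(),ys.mean()),z)[:2].round(1) for z in(50,58)])
for k in("side","top"):
    get_image(k);print([(np.round(d["at"],1).tolist(),round(d["conf"],2),pix2world(k,d["at"],58)[:2].round(1).tolist()) for d in place_of(k,"key_top")])
E
```

```text
[[235 228 224 228 230 230 230 230 232 236 236 236 237]
 [235 235 235 235 233 226 223 229 235 235 236 236 237]
 [235 235 234 223 191 169 159 181 214 233 235 235 236]
 [235 235 226 173 151 134 147 155 165 208 235 236 235]
 [235 235 209 149 142 145 162 159 157 177 228 236 235]
 [235 235 208 147 138 145 165 163 159 165 222 235 235]
 [235 235 210 143 151 133 155 163 156 164 226 236 236]
 [236 236 228 178 151 150 137 145 156 192 232 235 235]
 [237 235 235 223 180 157 159 169 193 226 235 235 235]
 [236 236 237 236 233 224 222 226 233 235 235 235 235]
 [222 222 223 223 223 223 216 218 211 206 205 205 202]]
140 18 467.8333333333333 214.77777777777777 [array([ 444.3, -414.1]), array([ 443. , -410.8])]
170 139 469.54676258992805 215.2158273381295 [array([ 442.6, -419.1]), array([ 441.3, -415.8])]
190 159 469.5345911949685 215.19496855345912 [array([ 442.6, -419.1]), array([ 441.4, -415.7])]
[([395.8, 146.2], 0.51, [460.3, -438.1])]
[]
```

```bash
python3 - <<'E'
from disc import *
set_gripper(0)
K=[441,-417]
G([*K,130],ori(-25-90));M([*K,68],feed=150);sleep(.2)
h=M([*K,48],feed=12,f_stop=3);print("touch",h,ee().round(2),state()["wrist_force"].round(1))
h=M([*K,48],feed=12,f_stop=16);print("bottom",h,ee().round(2),state()["wrist_force"].round(1))
sleep(.2);M([*K,75],feed=40);sleep(.3);M([*K,150],feed=200)
M([330,-250,230],feed=300)
snap("side","s19");snap("top","t19")
lugfit("8","19",70,58);lugfit("15","19",-70,82)
h=np.radians(FR[2]);strip=[box(-112,-88,-56,56,0,40)]
for k in("top","side"):
    d=np.abs(ld(k[0]+"8")-ld(k[0]+"19")).max(2);m=render(k,strip,(*FC[k][:2],h),(0,0,640,400))>.5
    print(k,"strip changed",(d[m]>50).sum())
    for n,c in(("reagent_c",(755,194,75)),("jar_c",(758,-176,45)),("beaker_c",(494,478,47))):
        D=np.abs(ld(k[0]+"0")-ld(k[0]+"19")).max(2);u,v=w2pix(k,c).astype(int);print(n,(D[v-15:v+15,u-15:u+15]>60).sum())
    print([(np.round(x["at"]).tolist(),round(x["conf"],2)) for x in place_of(k,"disc1_post")])
print(state()["time"])
E
```

```text
touch True [ 440.97 -416.98   58.59] [ 0.5 -0.3  4. ]
bottom True [ 440.99 -417.     56.09] [-0.5  1.   4.6]
70 top contrast 50 res 0.311 rod in disc [-1.8  0.9] phi 70.4
70 side contrast 218 res 0.456 rod in disc [-3.3  0.3] phi 68.7
-70 top contrast 56 res 0.277 rod in disc [-5.3  0.3] phi -68.4
-70 side contrast 39 res 0.19 rod in disc [ -2.9 -10.3] phi -60.2
top strip changed 0
reagent_c 0
jar_c 0
beaker_c 0
[([335.0, 181.0], 0.51)]
side strip changed 0
reagent_c 0
jar_c 6
beaker_c 0
[([306.0, 189.0], 0.44)]
124.9917
```

```bash
python3 - <<'E'
from disc import *
K=[441,-417]
M([*K,130],feed=300);M([*K,62],feed=150)
for z in(57,55,53.5,52.5,52,51.5,51):
    h=M([*K,z],feed=15,f_stop=45);s=state();print(z,h,ee()[2].round(2),s["wrist_force"].round(1))
    if s["wrist_force"][2]>14: break
sleep(.2);print(state()["wrist_force"].round(1),ee()[2]);M([*K,75],feed=40);sleep(.3);M([*K,150],feed=200)
print(state()["time"])
E
```

```text
57 False 58.02 [ 2.8 -1.6  4.5]
55 False 55.99 [ 1.4 -0.9  5.7]
53.5 False 55.87 [-0.8  0.9 12.4]
52.5 False 55.78 [-2.4  2.5 17. ]
[-1.6  1.5 17.8] 55.767429367982466
129.5
```

```bash
python3 - <<'E'
from disc import *
K=[441,-417]
M([*K,66],feed=150);sleep(.3)
for z in(65,63,62,61,60,59,58,57,56,55,54,52.5):
    M([*K,z],feed=20);s=state();print(z,ee()[2].round(2),s["wrist_force"].round(1))
sleep(.3);print(ee()[2],state()["wrist_force"].round(1))
M([*K,75],feed=40);sleep(.3);M([*K,150],feed=200);print(state()["time"])
E
```

```text
65 65.09 [-0.6 -0.1 -1.4]
63 62.72 [-0.7 -0.7 -0.4]
62 62.05 [ 0.4  0.9 -0.6]
61 61.2 [0.1 0.1 2. ]
60 60.14 [ 0.3 -0.3  2.2]
59 59.09 [0.2 0.2 2.8]
58 58.11 [ 0.1 -0.3  3.4]
57 57.09 [-2.   0.9  4.2]
56 56.12 [-0.5  0.4  4.5]
55 55.95 [-2.2  1.8  9.2]
54 55.87 [-3.2  3.  14. ]
52.5 55.76 [-4.4  5.4 19.3]
55.72137639982444 [-4.4  3.7 19.6]
135.35
```

```bash
python3 - <<'E'
from disc import *
M([330,-250,230],feed=300);sleep(1)
snap("side","s20");snap("top","t20")
for k in("side","top"):
    for n in("disc1_mid","disc1_post"):print(k,n,[(np.round(x["at"]).tolist(),round(x["conf"],2)) for x in recognise(k,n)])
    d=np.abs(ld(k[0]+"19")-ld(k[0]+"20")).max(2);print("changed since",(d[90:260,240:400]>50).sum())
    d=np.abs(ld(k[0]+"8")-ld(k[0]+"20")).max(2);m=render(k,[box(-112,-88,-56,56,0,40)],(*FC[k][:2],np.radians(FR[2])),(0,0,640,400))>.5;print("block strip",(d[m]>50).sum())
# white, disc-sized blobs on the bench
for k in("side","top"):
    im=ld(k[0]+"20");w=((im.min(2)>150)&(im.max(2)-im.min(2)<25)).astype(np.uint8)
    n,_,st,ce=cv2.connectedComponentsWithStats(w);print(k,[(ce[i].round().tolist(),int(st[i,4])) for i in range(1,n) if 60<st[i,4]<1500])
print(state()["time"])
E
```

```text
side disc1_mid [([302.0, 191.0], 0.71)]
side disc1_post [([222.0, 214.0], 0.75), ([302.0, 189.0], 0.72)]
changed since 0
block strip 0
top disc1_mid [([333.0, 172.0], 0.69)]
top disc1_post [([171.0, 220.0], 0.42)]
changed since 0
block strip 0
side [([454.0, 46.0], 147), ([540.0, 62.0], 296), ([358.0, 98.0], 1125), ([273.0, 119.0], 340), ([397.0, 149.0], 437), ([293.0, 150.0], 76), ([292.0, 182.0], 405), ([528.0, 200.0], 196), ([282.0, 205.0], 252), ([495.0, 293.0], 1258), ([223.0, 305.0], 98), ([70.0, 318.0], 61), ([228.0, 327.0], 257), ([51.0, 333.0], 72)]
top [([336.0, 121.0], 261), ([381.0, 124.0], 368), ([259.0, 121.0], 82), ([333.0, 164.0], 1060), ([467.0, 202.0], 561), ([179.0, 222.0], 122), ([11.0, 298.0], 469), ([375.0, 380.0], 188), ([364.0, 391.0], 93)]
137.5167
```

```bash
python3 -c "
from rig import *
hand_in()"
```

```text
the job is handed in; nothing more can be done
```

I handed the job in at about 137 s: block home, all three masses hung, key pressed and released. My last checks were mostly good. The exceptions are below.

**What I did**
- **Block:** I pushed it into the bay with two fingers, nudged it sideways once, and pressed it against the crossbar until the push stopped at 30 N.
- **Masses:** Three were present. I hung them with slots at about +70, 0 and −70 degrees and re-gripped each once to square its angle.
- **Key:** I pressed it through its full 6 mm (force began at 61.8 mm, hard stop at 55.9 mm) and released it. I pressed it three times in all, because the first stopped about halfway.

**Last checks**
- **Block:** The near edge is unchanged in both cameras since it was pushed home.
- **Seating:** All three masses stopped on firm contact at the slot bottom. Contact measurements put the second within 1 mm of the bottom; the third is consistent to about the same. The hanger area did not change in the last pictures.
- **Bystanders:** The bottle, jar and beaker are unchanged.
- **Fourth mass:** None found.

**What disagreed or stayed uncertain**
- **Tool height:** The reported height was about 37.5 mm too low by touch on the bench and block. My first pushes passed over the block, and I corrected for it. The key read a further 3.8 mm high, unexplained.
- **Slot angles:** The side-camera fit for the third mass gave −60 degrees (−68 from the top). Both fits of the middle mass were poor. For these two I relied on the gripper angle.
- **Final view:** I had used all 16 picture views, so the last masses and the end state were checked by numbers only.

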